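# Sort left- and right-hand drying-rack brackets

## Robot

A 6-joint arm with a two-finger parallel gripper is mounted at the origin on the work surface. World frame = base frame: x ahead of the robot, y to its left, z up, the work surface at z = 0. Lengths are in m, angles in degrees, forces in N, time in s.
With the tool pointing down it reaches from about 0.3 to 0.95 m from the base axis. Payload 3.1 kg.
Tool frame: the origin (TCP) lies midway between the tips of the shut fingers; the grasp point (between the pads) lies 19 mm behind it; z points along the fingers, y is the direction in which the jaws open and shut (so a half turn about z gives the same grasp; the last joint's range is limited). The gripper opens to 85 mm and grips with 20 to 120 N. Pads are 22 mm wide; open, the fingers measure 114 mm over their backs; the gripper's body (76 mm by 85 mm) begins 54 mm behind the grasp point. The pads swing forward as they close: fully open they stand 13 mm farther back than shut.
Start: joints at [-79.108, 17.653, 93.61, -0, 68.738, -3.994], TCP at [0.161, -0.604, 0.209] pointing down, gripper open.
Joint ranges: [-175.34, 175.34], [-45.06, 112.39], [2.9, 150.54], [-68.45, 248.45], [3.09, 151.38], [-168.51, 168.51]. Speed limits (degrees/s): [159.86, 159.86, 180, 180, 180, 180].

## Interface

Orientations are given as a 3x3 rotation matrix whose columns are the frame's x, y, z axes.
In Python, from rig import sensors, read_camera, get_calibration, job gives the robot as it stands.
- The arm moves only by the tool send_rows, never from a script. Its argument "increments" is a list of rows, each a list of 5 numbers: the closure, from -1 (fully open) to 1 (shut), then the shift along the world's x, y, z in mm, then the turn about the world's z in rad. A call has exactly 5 rows; each row shifts and turns the commanded pose from where the row before left it; what a row does not reach is not made up. A row lasts 1/8 s, in which the tool goes at most 62.5 mm and 10.7 degrees, less where a joint would pass 70% of its speed; a pose out of reach is approached as far as the arm can. A call is refused whole if a number of a shift passes 62.5 or a number of a turn 0.188, either way. A call with a gripper value outside its range is refused whole. The fingers move at their own pace and stop on an object; the grip force is fixed at half the most. Time passes only in rows, so rows that do not move let the fingers close, or fill a call up. It gives the time, the measured TCP pose, the force and the opening at its end, in the units of the state.
- sensors.get_state(): the state, without advancing time (a new reading comes with each control period).
- read_camera(name): name is "scene" or "top"; returns (picture, depth): 384x512x3 uint8, red, green, blue; 384x512 float32, m along the optical axis (not along the pixel's ray), 0 where there is no reading.
- get_calibration(name): a dict with "fx", "fy", "cx", "cy" (pixels), "cam_to_world" (4x4, takes a point from camera to world coordinates). Camera axes: x right, y down, z forward; pixel columns grow to the right and rows downward; lengths in m; the calibration is good to about 2 mm. A picture is of the moment at which its call begins. get_calibration takes no time and is no camera call.
- job.job_done(): hands the job in, once; it reports no verdict.
The state is a dict: "clock": time; "q": joint angles; "qvel": joint speeds; "effort": joint torques, N m; "tool_pos": TCP position; "ee_rot": TCP orientation; "ft_force": force on the tool from outside, world axes, zero at the start; "torque": the same for the moment, N m; "opening": finger opening in m.
Only numpy, scipy, OpenCV 4.12 (cv2) and the standard library are available. Lean on these libraries where they do the work, as an engineer would, in place of code of your own. Each camera call takes 0.05 s, during which the arm holds its last target.

## Task

Sort the four drying-rack brackets standing among the glassware on the lab bench: the two left-hand ones go into the blue tray, the two right-hand ones (their mirror image) into the yellow tray. A bracket is left-hand if its foot flange juts out to the left when you look from its rear (foot) end along the plate towards the upturned lip. Set each one down gently on the tray floor, standing upright on its foot as it stands now, without dropping it, and do not shift or knock over any of the glassware, bottles or jars.

Things in the scene. Friction and masses are not known exactly. Their poses are not given: they have to be found in the camera images.
- left_a_mid (a point): Left-hand metal bracket, 0.15-0.28 kg, 110 long: upright plate 10 thick, 55 high (rear 65 down to the bench, front 45 an arm 25 off it; lip at front end, top 63 up). Foot flange 8 thick, 65 long, at the rear's bottom, on the +y side, out to 41 from the plate's mid-plane. Point: in the plate's mid-plane, 27.5 above the underside, near its mass centre. x to the lip (plate -43 to +67), z up. In mm.
- left_b_mid (a point): Left-hand metal bracket, 0.15-0.28 kg, 110 long: upright plate 10 thick, 55 high (rear 65 down to the bench, front 45 an arm 25 off it; lip at front end, top 63 up). Foot flange 8 thick, 65 long, at the rear's bottom, on the +y side, out to 41 from the plate's mid-plane. Point: in the plate's mid-plane, 27.5 above the underside, near its mass centre. x to the lip (plate -43 to +67), z up. In mm.
- right_a_mid (a point): Right-hand metal bracket, 0.15-0.28 kg, 110 long: upright plate 10 thick, 55 high (rear 65 down to the bench, front 45 an arm 25 off it; lip at front end, top 63 up). Foot flange 8 thick, 65 long, at the rear's bottom, on the -y side, out to 41 from the plate's mid-plane. Point: in the plate's mid-plane, 27.5 above the underside, near its mass centre. x to the lip (plate -43 to +67), z up. In mm.
- right_b_mid (a point): Right-hand metal bracket, 0.15-0.28 kg, 110 long: upright plate 10 thick, 55 high (rear 65 down to the bench, front 45 an arm 25 off it; lip at front end, top 63 up). Foot flange 8 thick, 65 long, at the rear's bottom, on the -y side, out to 41 from the plate's mid-plane. Point: in the plate's mid-plane, 27.5 above the underside, near its mass centre. x to the lip (plate -43 to +67), z up. In mm.
- tray_blue: Blue plastic tray for the left-hand brackets, fixed to the bench, at the left or the right side: outside 158 (x) by 168 (y) by 22 mm high, walls and floor 4 mm thick. Origin under its centre, on the bench; z up.
- tray_yellow: Yellow plastic tray for the right-hand brackets, fixed to the bench, at the left or the right side: outside 158 (x) by 168 (y) by 22 mm high, walls and floor 4 mm thick. Origin under its centre, on the bench; z up.
- flask: Glass conical flask, bystander among the brackets: 145 mm high, 82 mm wide at the foot, neck 34 to 38 mm wide. Origin at the centre of its underside.
- beaker: Glass beaker, bystander among the brackets: 95 mm high, 72 mm wide. Origin at the centre of its underside.
- cylinder: Clear measuring cylinder, bystander: 230 mm high, 30 to 36 mm wide, foot 68 mm wide. Origin at the centre of its underside.
- reagent: Brown glass bottle, bystander: 180 mm high, 68 mm wide. Origin at the centre of its underside.
- jar: White jar with a blue cap, bystander at the back: 75 mm high, 64 mm wide. Origin at the centre of its underside.
- mortar: White ceramic mortar bowl, bystander at the back: 60 mm high, 100 mm wide. Origin at the centre of its underside.
There are look-alikes about, which are no part of the job. What is shaped like the part that bears right_a_mid but brown or green is not meant. Of the things that look like the tray_blue, the larger one is meant.

How it is judged (in metres and radians):
At the end, for the whole second after the job is handed in: Left-hand brackets in the blue tray, right-hand in the yellow: each listed point within 75 mm (tray x) and 80 mm (tray y) of the tray's centre and 28.5 to 35.5 mm above its underside (foot flat on the floor), upright within 0.12 rad, at rest (under 0.02 m/s) (x of left_a_mid in the frame of tray_blue between -0.075 and 0.075 m and y of left_a_mid in the frame of tray_blue between -0.08 and 0.08 m and z of left_a_mid in the frame of tray_blue between 0.0285 and 0.0355 m and angle between each of left_a_mid, left_b_mid, right_a_mid, right_b_mid's own z axis and vertical below 0.12 rad and linear speed of each of left_a, left_b, right_a, right_b below 0.02 m/s and x of left_b_mid in the frame of tray_blue between -0.075 and 0.075 m and y of left_b_mid in the frame of tray_blue between -0.08 and 0.08 m and z of left_b_mid in the frame of tray_blue between 0.0285 and 0.0355 m and x of right_a_mid in the frame of tray_yellow between -0.075 and 0.075 m and y of right_a_mid in the frame of tray_yellow between -0.08 and 0.08 m and z of right_a_mid in the frame of tray_yellow between 0.0285 and 0.0355 m and x of right_b_mid in the frame of tray_yellow between -0.075 and 0.075 m and y of right_b_mid in the frame of tray_yellow between -0.08 and 0.08 m and z of right_b_mid in the frame of tray_yellow between 0.0285 and 0.0355 m); the robot touches nothing.
It fails at once if the conical flask, beaker: one is shifted more than 20 mm or tipped more than 0.25 rad (distance of any of flask, beaker from where it was at the start of the episode above 0.02 m or angle between any of flask, beaker's own z axis and vertical above 0.25 rad).
It fails at once if the measuring cylinder, brown bottle: one is shifted more than 20 mm or tipped more than 0.25 rad (distance of any of cylinder, reagent from where it was at the start of the episode above 0.02 m or angle between any of cylinder, reagent's own z axis and vertical above 0.25 rad).
It fails at once if the white jar, white mortar bowl: one is shifted more than 20 mm or tipped more than 0.25 rad (distance of any of jar, mortar from where it was at the start of the episode above 0.02 m or angle between any of jar, mortar's own z axis and vertical above 0.25 rad).
It fails at once if a bracket is dropped: let go and falling at over 0.65 m/s (a free fall of about 20 mm) ((height (world z) of left_a_mid below 0.065 m and contact force between left_a and the fingers below 0.05 N and contact force between left_a and the arm below 0.05 N and linear speed of left_a above 0.65 m/s) or (height (world z) of left_b_mid below 0.065 m and contact force between left_b and the fingers below 0.05 N and contact force between left_b and the arm below 0.05 N and linear speed of left_b above 0.65 m/s) or (height (world z) of right_a_mid below 0.065 m and contact force between right_a and the fingers below 0.05 N and contact force between right_a and the arm below 0.05 N and linear speed of right_a above 0.65 m/s) or (height (world z) of right_b_mid below 0.065 m and contact force between right_b and the fingers below 0.05 N and contact force between right_b and the arm below 0.05 N and linear speed of right_b above 0.65 m/s)).
It also fails if it takes over 72 s, if anything falls off the work surface, if the arm or the gripper's body presses on something with over 40 N, if the wrist force passes 120 N, or if a joint passes its speed limit or range.

## Working session

There is one attempt and no reset: what is moved stays moved. The work goes in short steps, Python scripts to look and compute and a tool call to move; the robot and the scene stay as the last step left them, time stands still between calls to the robot, and variables do not carry over. Pictures are saved under pics/ and viewed, and the job is handed in when it is done.

Besides the shell and the picture viewer there is one more tool, called as a command line: name --pt "numbers of a row" for each row, then --argument value for the rest. send_rows: Moves the arm, as the interface text tells. Its arguments: {"type":"object","properties":{"increments":{"type":"array","items":{"type":"array","items":{"type":"number"}}}},"required":["increments"]}

```bash
ls; mkdir -p pics; python3 - <<'E'
from rig import sensors, read_camera, get_calibration, job
import numpy as np, cv2
for n in ("scene","top"):
    p,d=read_camera(n); c=get_calibration(n)
    np.savez(f"{n}0.npz",p=p,d=d)
    cv2.imwrite(f"pics/{n}0.png",cv2.resize(p[:,:,::-1],(800,600),interpolation=cv2.INTER_CUBIC))
    print(n,{k:(np.round(v,4).tolist() if k=='cam_to_world' else v) for k,v in c.items()})
s=sensors.get_state();print(s)
E
```

```text
pics
scene {'fx': 437.09410444271174, 'fy': 437.09410444271174, 'cx': 255.7958784387468, 'cy': 195.29860146088444, 'cam_to_world': [[0.2397, 0.6677, -0.7048, 1.3573], [0.9707, -0.1755, 0.1638, -0.1907], [-0.0143, -0.7234, -0.6902, 0.8716], [0.0, 0.0, 0.0, 1.0]]}
top {'fx': 463.335310026405, 'fy': 463.335310026405, 'cx': 254.1730052587802, 'cy': 198.4680723452971, 'cam_to_world': [[0.0156, -0.9946, 0.1021, 0.3719], [-0.9997, -0.0173, -0.0157, 0.0107], [0.0174, -0.1019, -0.9946, 1.5557], [0.0, 0.0, 0.0, 1.0]]}
{'clock': 0.1, 'q': array([-7.91076937e+01,  1.76991159e+01,  9.36800059e+01, -3.30743392e-03,
        6.87394946e+01, -3.99235637e+00]), 'qvel': array([-0.07586111, -0.0495723 , -0.0836439 , -0.04536094,  0.08341917,
       -0.04011872]), 'effort': array([-2.73690312e-04, -4.16407084e+01, -2.77644342e+01, -5.50308846e-05,
        4.01598329e-03, -5.13052854e-06]), 'tool_pos': array([ 0.16036646, -0.60326738,  0.20818479]), 'ee_rot': array([[ 9.66439505e-01,  2.56893921e-01, -4.44028531e-04],
       [ 2.56894289e-01, -9.66437392e-01,  2.02278165e-03],
       [ 9.05145343e-05, -2.06896449e-03, -9.99997856e-01]]), 'ft_force': array([-0.13477944,  0.33380012, -0.4660125 ]), 'torque': array([ 1.53734161e-02, -9.86740247e-03, -3.78104522e-05]), 'opening': 0.08523243925193819}
```

View pics/scene0.png

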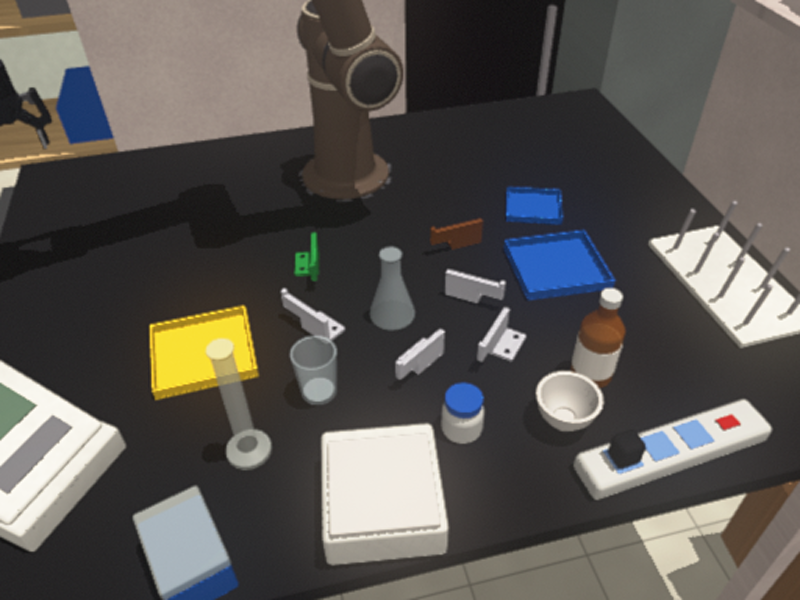

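View pics/top0.png

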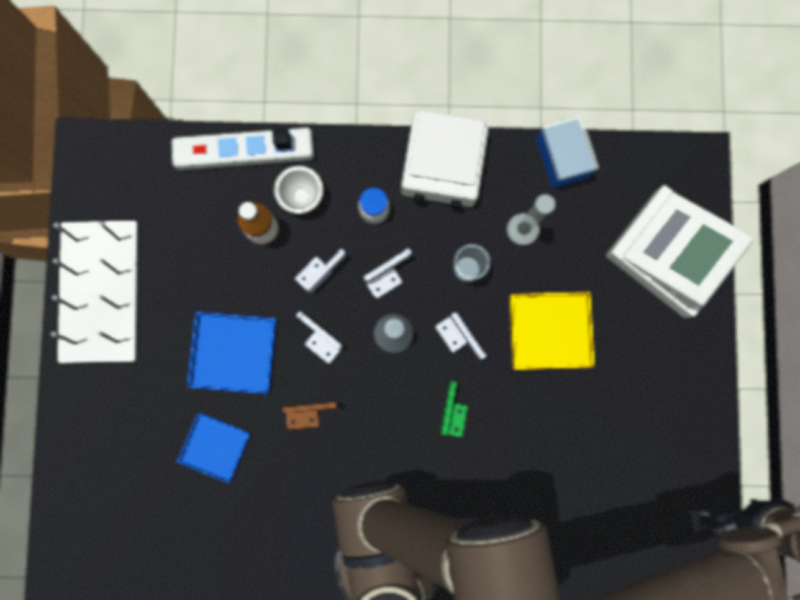

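The top view shows four grey metal brackets near (320,270), (388,272), (320,338) and (462,335). The brown part at (310,415) and the green one at (455,410) are the look-alikes. Of the two blue trays, the larger is at (232,352) and the smaller at (213,447). Next I'll enlarge both views to confirm this.

```bash
python3 - <<'E'
import numpy as np, cv2
p=np.load("top0.npz")['p'][:,:,::-1]
cv2.imwrite("pics/top_crop.png",cv2.resize(p[145:235,180:320],(798,513),interpolation=cv2.INTER_CUBIC))
p=np.load("scene0.npz")['p'][:,:,::-1]
cv2.imwrite("pics/scene_crop.png",cv2.resize(p[160:250,170:350],(800,400),interpolation=cv2.INTER_CUBIC))
E
```

```text
(no output)
```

View pics/top_crop.png

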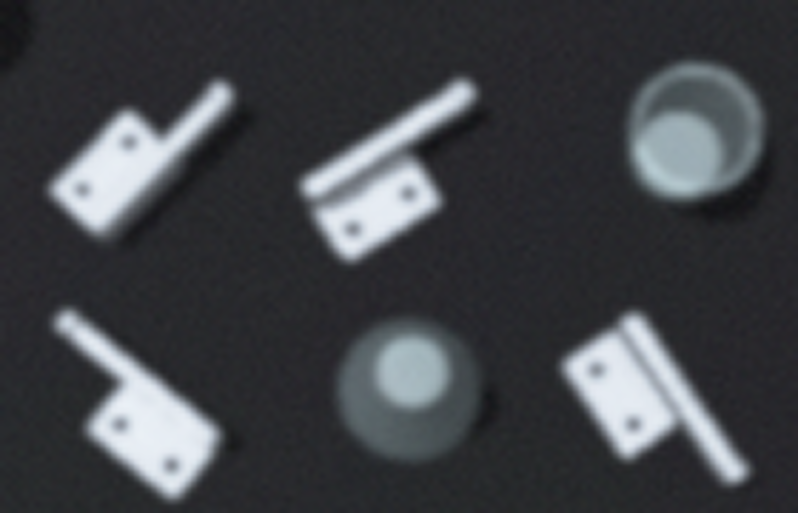

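View pics/scene_crop.png

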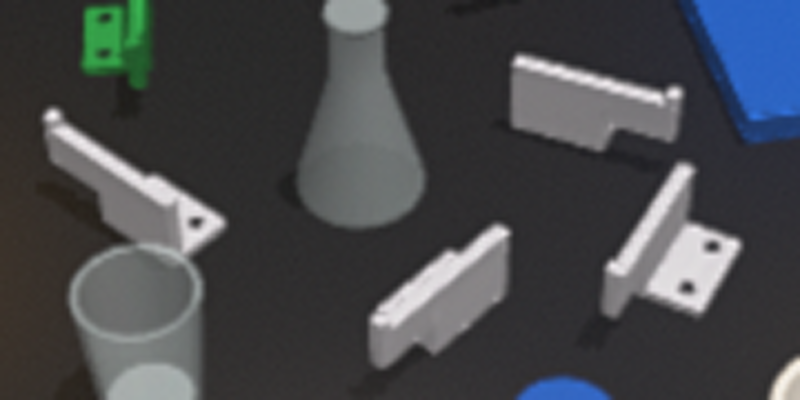

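Reading each bracket from foot end to lip in the top crop:
- **A, (140,165):** heads up-right with its foot on the left, so it is left-hand.
- **B, (385,170):** heads up-right with its foot below, so it is right-hand.
- **C, (145,405):** heads up-left with its foot below-left, so it is left-hand.
- **D, (655,390):** heads down-right with its foot on the image's left, so it is right-hand.

The scene crop agrees. The yellow tray is the only one of that colour, and the blue target is the larger blue tray. Now I'll measure the poses.

```bash
cat > h.py <<'E'
import numpy as np, cv2
from rig import get_calibration
def world(n,d):
    c=get_calibration(n);T=np.array(c['cam_to_world'])
    v,u=np.mgrid[0:d.shape[0],0:d.shape[1]]
    P=np.stack([(u-c['cx'])/c['fx']*d,(v-c['cy'])/c['fy']*d,d],-1)
    return P@T[:3,:3].T+T[:3,3]
def ray(n,uv,z):
    c=get_calibration(n);T=np.array(c['cam_to_world'])
    uv=np.asarray(uv,float).reshape(-1,2)
    r=np.c_[(uv[:,0]-c['cx'])/c['fx'],(uv[:,1]-c['cy'])/c['fy'],np.ones(len(uv))]@T[:3,:3].T
    return T[:3,3]+r*((z-T[2,3])/r[:,2])[:,None]
E
python3 - <<'E'
import numpy as np, cv2
from h import *
z=np.load("top0.npz");p,d=z['p'],z['d'];W=world("top",d)
hsv=cv2.cvtColor(p,cv2.COLOR_RGB2HSV)
print("table z", np.median(W[225:235,220:270,2]), "nodepth", (d==0).mean())
# trays
for name,lo,hi in (("blue",(105,120,60),(125,255,255)),("yellow",(20,120,80),(35,255,255))):
    m=cv2.inRange(hsv,lo,hi)
    for c in cv2.findContours(m,0,2)[0]:
        if cv2.contourArea(c)<300: continue
        r=cv2.minAreaRect(c); b=cv2.boxPoints(r)
        w=ray("top",b,0.022); print(name,np.round(r[0]),np.round(w[:,:2].mean(0),4),"sides",np.round(np.linalg.norm(w[0]-w[1]),3),np.round(np.linalg.norm(w[1]-w[2]),3),"ang",np.round(np.degrees(np.arctan2(*(w[1]-w[0])[[1,0]])),1))
# brackets
g=(hsv[...,2]>110)&(hsv[...,1]<60)
m=np.zeros(g.shape,np.uint8);m[150:235,185:320]=g[150:235,185:320]
n,lab,st,ce=cv2.connectedComponentsWithStats(m)
for i in range(1,n):
    if st[i,4]<80: continue
    s=lab==i; w=W[s]; hgt=w[:,2]
    hi=s&(W[...,2]>0.042)
    print("comp",np.round(ce[i]),st[i,4],"hi",hi.sum(),"zmax",np.round(np.percentile(hgt,[5,50,95]),3))
    v,u=np.nonzero(hi)
    if len(u)<20: continue
    q=ray("top",np.c_[u,v],0.055)[:,:2]
    r=cv2.minAreaRect((q*1000).astype(np.float32)); print("   rect",np.round(r,1) if 0 else r)
    cc=q.mean(0);_,_,V=np.linalg.svd(q-cc,full_matrices=False);t=(q-cc)@V[0]
    print("   pca",np.round(cc,4),np.round(np.degrees(np.arctan2(V[0,1],V[0,0])),1),np.round([t.min(),t.max()],4), "ends",np.round(cc+V[0]*t.min(),3),np.round(cc+V[0]*t.max(),3))
    lo=s&(W[...,2]<0.03); v,u=np.nonzero(lo); print("   foot",np.round(ray("top",np.c_[u,v],0.008)[:,:2].mean(0),4))
E
```

```text
table z 0.001039346426500276 nodepth 0.003972371419270833
blue [136. 286.] [0.2367 0.3657] sides 0.118 0.127 ang -20.4
blue [148. 225.] [0.4352 0.3359] sides 0.166 0.181 ang -2.6
yellow [353. 211.] [ 0.4933 -0.343 ] sides 0.181 0.166 ang -87.0
comp [301. 169.] 298 hi 136 zmax [0.002 0.015 0.099]
   rect ((629.354248046875, -166.87937927246094), (73.38553619384766, 69.17771911621094), 0.4278269112110138)
   pca [ 0.6282 -0.1674] 141.1 [-0.04    0.0385] ends [ 0.659 -0.193] [ 0.598 -0.143]
   foot [ 0.6309 -0.1667]
comp [203. 173.] 352 hi 127 zmax [-0.002  0.011  0.059]
   rect ((611.2276611328125, 141.7515411376953), (18.653104782104492, 108.85481262207031), 46.60673522949219)
   pca [0.61  0.138] 137.8 [-0.0528  0.0562] ends [0.649 0.103] [0.568 0.176]
   foot [0.6138 0.1737]
comp [246. 176.] 422 hi 119 zmax [-0.002  0.01   0.06 ]
   rect ((613.3699951171875, 2.3341293334960938), (32.00931930541992, 109.52670288085938), 33.9726448059082)
   pca [0.6213 0.0083] 124.0 [-0.0553  0.0543] ends [ 0.652 -0.038] [0.591 0.053]
   foot [0.596  0.0163]
comp [205. 218.] 396 hi 107 zmax [-0.002  0.009  0.059]
   rect ((468.1277770996094, 159.79188537597656), (111.37505340576172, 44.72935104370117), 52.39897155761719)
   pca [0.4811 0.1483] -128.4 [-0.0569  0.0544] ends [0.516 0.193] [0.447 0.106]
   foot [0.4563 0.1499]
comp [293. 214.] 434 hi 122 zmax [-0.001  0.011  0.059]
   rect ((475.60986328125, -160.8785858154297), (109.62120056152344, 12.09758472442627), 34.89133834838867)
   pca [ 0.4751 -0.1617] -145.4 [-0.0557  0.0539] ends [ 0.521 -0.13 ] [ 0.431 -0.192]
   foot [ 0.4814 -0.1335]
comp [251. 210.] 164 hi 163 zmax [0.057 0.145 0.15 ]
   rect ((489.8227233886719, -3.226572036743164), (42.344783782958984, 45.491207122802734), 0.956488311290741)
   pca [ 0.4889 -0.0039] 102.9 [-0.0235  0.0244] ends [ 0.494 -0.027] [0.484 0.02 ]
   foot [nan nan]<stdin>:28: RuntimeWarning: Mean of empty slice.
  ret = um.true_divide(
```

```bash
python3 - <<'E'
import numpy as np, cv2
from h import *
A={'A':((568,176),(649,103)),'B':((591,53),(652,-38)),'C':((447,106),(516,193)),'D':((521,-130),(431,-192))}
for cam in ("top","scene"):
    z=np.load(cam+"0.npz");p,d=z['p'],z['d'];W=world(cam,d)
    hsv=cv2.cvtColor(p,cv2.COLOR_RGB2HSV); g=(hsv[...,2]>110)&(hsv[...,1]<60)
    for k,(r,l) in A.items():
        r=np.array(r)/1e3;l=np.array(l)/1e3;t=(l-r)/np.linalg.norm(l-r);n=np.array([-t[1],t[0]])
        m=(W[...,2]>.044)&(W[...,2]<.072)&g
        for it in range(3):
            D=W[...,:2]-r; s=m&(abs(D@n)<.012)&(D@t>-.03)&(D@t<.14)
            v,u=np.nonzero(s)
            q=ray(cam,np.c_[u,v],.055)[:,:2] if cam=="top" else W[s][:,:2]
            f=cv2.fitLine((q*1000).astype(np.float32),cv2.DIST_HUBER,0,.01,.01).ravel()/[1,1,1000,1000]
            tt=f[:2]*np.sign(f[:2]@t);t=tt;n=np.array([-t[1],t[0]]);a=(q-f[2:])@t
            lo,hi=np.percentile(a,[1,99]); r=f[2:]+t*lo
        mid=f[2:]+t*((lo+hi)/2-.012)
        print(cam,k,len(u),"heading",np.round(np.degrees(np.arctan2(t[1],t[0])),1),"len",round(hi-lo,4),"rear",np.round(r,4),"point",np.round(mid,4))
    for nm,x0,x1,y0,y1,h in (("flask",.4,.57,-.06,.06,.145),("beaker",.56,.7,-.22,-.11,.095),("cyl",.55,.8,-.37,-.2,.23),("reagent",.58,.8,.22,.4,.18)):
        s=(W[...,0]>x0)&(W[...,0]<x1)&(W[...,1]>y0)&(W[...,1]<y1)&(W[...,2]>h-.02)&(W[...,2]<h+.012)
        print("  ",nm,s.sum(),np.round(np.median(W[s][:,:2],0),3) if s.sum() else '')
    for nm,lo,hi,c0 in (("blue",(105,120,60),(125,255,255),(.435,.336)),("yellow",(20,120,80),(35,255,255),(.493,-.343))):
        m=(cv2.inRange(hsv,lo,hi)>0)&(np.linalg.norm(W[...,:2]-c0,axis=-1)<.14)
        fl=m&(W[...,2]<.011)&(W[...,2]>-.004)&(np.linalg.norm(W[...,:2]-c0,axis=-1)<.14)
        q=(W[m][:,:2]*1000).astype(np.float32);rr=cv2.minAreaRect(q)
        v,u=np.nonzero(m); print("  ",nm,"all",np.round(np.r_[rr[0],rr[1],rr[2]],1),"bbox pct",np.round(np.percentile(W[m][:,0],[1,99]),3),np.round(np.percentile(W[m][:,1],[1,99]),3))
E
```

```text
top A 122 heading -41.9 len 0.1077 rear [0.5688 0.1752] point [0.5999 0.1472]
top B 116 heading -56.1 len 0.1074 rear [0.592  0.0526] point [0.6152 0.018 ]
top C 106 heading 52.0 len 0.1087 rear [0.4482 0.1056] point [0.4743 0.139 ]
top D 120 heading -145.3 len 0.1074 rear [ 0.5201 -0.1307] point [ 0.4858 -0.1544]
   flask 120 [ 0.481 -0.006]
   beaker 136 [ 0.629 -0.167]
   cyl 121 [ 0.713 -0.283]
   reagent 94 [0.701 0.28 ]
   blue all [435.7 340.  183.2 168.7  86.1] bbox pct [0.353 0.518] [0.249 0.43 ]
   yellow all [ 495.3 -348.1  168.4  182.9    2.6] bbox pct [0.412 0.577] [-0.436 -0.258]
scene A 152 heading -42.7 len 0.1079 rear [0.5763 0.1786] point [0.6071 0.1502]
scene B 194 heading -56.1 len 0.107 rear [0.5997 0.0552] point [0.6229 0.0208]
scene C 180 heading 52.5 len 0.1069 rear [0.4575 0.1071] point [0.4827 0.14  ]
scene D 162 heading -145.5 len 0.1064 rear [ 0.5277 -0.1304] point [ 0.4938 -0.1538]
   flask 155 [ 0.493 -0.006]
   beaker 375 [ 0.623 -0.162]
   cyl 253 [ 0.724 -0.282]
   reagent 156 [0.713 0.279]
   blue all [409.8 347.  187.9 227.3  86.4] bbox pct [0.306 0.523] [0.25  0.436]
   yellow all [ 484.  -345.3  193.4  178.3    2.7] bbox pct [0.391 0.58 ] [-0.431 -0.257]
```

Both views agree on the headings and give the points to within about 8 mm, which is well inside the jaw opening. Averaged estimates:

| Bracket | Point (m) | Heading |
|---|---|---|
| A | (.603,.149) | -42° |
| B | (.619,.019) | -56° |
| C | (.478,.140) | 52° |
| D | (.490,-.154) | -145° |

The blue tray is at about (.436,.338) turned -3°, and the yellow at (.495,-.344) turned +3°. I'll start with D, with the jaw axis at -55°.

send_rows --pt "-1 33 45 0 0.035" --pt "-1 33 45 0 0.035" --pt "-1 33 45 0 0.035" --pt "-1 33 45 0 0.035" --pt "-1 33 45 0 0.035"

```text
clock: 0.72
tool_pos: [0.3262, -0.3772, 0.2089]
ee_rot: [[0.907, 0.422, -0.0], [0.422, -0.907, 0.0], [0.0, -0.0, -1.0]]
ft_force: [1.1, 0.5, 0.2]
opening: 0.0853
```

send_rows --pt "-1 33 45 0 0.035" --pt "-1 33 45 0 0.035" --pt "-1 33 45 0 0.035" --pt "-1 33 45 0 0.035" --pt "-1 33 44 0 0.03"

```text
clock: 1.35
tool_pos: [0.4911, -0.1533, 0.209]
ee_rot: [[0.822, 0.57, -0.0], [0.57, -0.822, -0.0], [-0.0, -0.0, -1.0]]
ft_force: [-1.3, -0.9, 0.3]
opening: 0.0856
```

send_rows --pt "-1 0 0 -50 0" --pt "-1 0 0 -50 0" --pt "-1 0 0 -45 0" --pt "-1 0 0 -30 0" --pt "-1 0 0 -14 0"

```text
clock: 1.98
tool_pos: [0.4886, -0.1542, 0.018]
ee_rot: [[0.823, 0.569, -0.004], [0.569, -0.823, 0.002], [-0.002, -0.004, -1.0]]
ft_force: [-0.1, 0.4, 0.1]
opening: 0.0853
```

send_rows --pt "0.3 0 0 0 0" --pt "0.6 0 0 0 0" --pt "1 0 0 0 0" --pt "1 0 0 0 0" --pt "1 0 0 0 0"

```text
clock: 2.6
tool_pos: [0.4908, -0.1547, 0.0214]
ee_rot: [[0.823, 0.568, 0.0], [0.568, -0.823, 0.001], [0.001, -0.0, -1.0]]
ft_force: [-0.8, 2.1, 6.0]
opening: 0.0085
```

send_rows --pt "1 0 0 10 0" --pt "1 0 0 20 0" --pt "1 0 0 40 0" --pt "1 0 0 30 0" --pt "1 0 0 0 0"

```text
clock: 3.22
tool_pos: [0.4931, -0.1562, 0.1233]
ee_rot: [[0.823, 0.569, 0.007], [0.569, -0.823, -0.003], [0.004, 0.006, -1.0]]
ft_force: [0.2, -0.1, -1.3]
opening: 0.0081
```

```bash
cat > look.py <<'E'
import sys,cv2,numpy as np
from rig import read_camera,sensors
n,cam,u0,v0,u1,v1=sys.argv[1],sys.argv[2],*map(int,sys.argv[3:7])
p,d=read_camera(cam);np.savez(n+".npz",p=p,d=d)
c=p[v0:v1,u0:u1,::-1];k=min(800/c.shape[1],600/c.shape[0])
cv2.imwrite(f"pics/{n}.png",cv2.resize(c,None,fx=k,fy=k,interpolation=cv2.INTER_CUBIC))
s=sensors.get_state();print(s['clock'],s['tool_pos'],s['ft_force'],s['opening'])
E
python3 look.py s1 scene 80 100 380 300
```

```text
3.275 [ 0.49130053 -0.1554374   0.12124647] [-0.10877251 -0.272969   -1.87287993] 0.00766821819585496
```

View pics/s1.png

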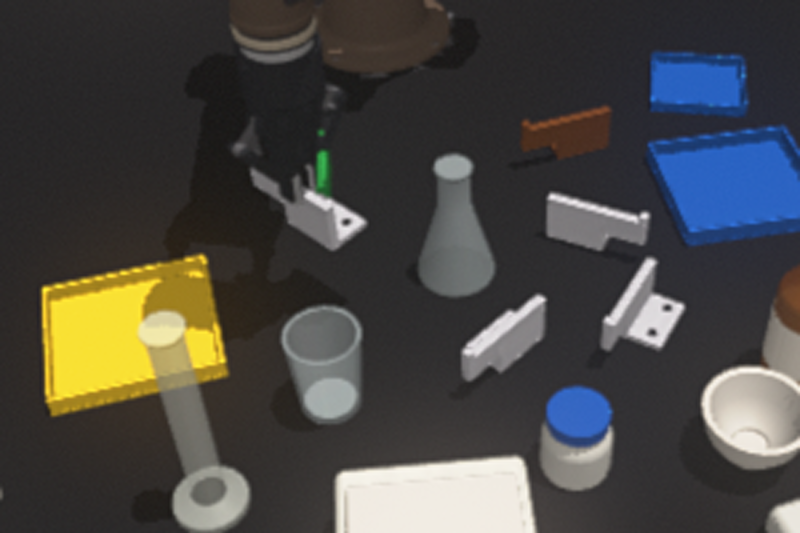

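D is held level in the fingers, at (305,200) in the crop. I'll carry it to the yellow tray.

send_rows --pt "1 -2 -20 0 0.15" --pt "1 -2 -35 0 0.18" --pt "1 -2 -35 0 0.18" --pt "1 -2 -35 0 0.18" --pt "1 -2 -30 0 0.18"

```text
clock: 3.9
tool_pos: [0.4788, -0.3102, 0.1176]
ee_rot: [[0.09, 0.996, -0.003], [0.996, -0.09, 0.003], [0.002, -0.004, -1.0]]
ft_force: [-0.2, 0.2, -1.8]
opening: 0.0082
```

send_rows --pt "1 -2 -23 0 0.15" --pt "1 0 0 0 0" --pt "1 0 0 -40 0" --pt "1 0 0 -30 0" --pt "1 0 0 -10 0"

```text
clock: 4.53
tool_pos: [0.4759, -0.3298, 0.0367]
ee_rot: [[-0.053, 0.999, -0.006], [0.999, 0.053, 0.005], [0.006, -0.006, -1.0]]
ft_force: [-0.7, -0.9, -2.5]
opening: 0.0084
```

```bash
python3 look.py s2 scene 70 130 230 260
```

```text
4.575 [ 0.47621221 -0.33024871  0.03668696] [-0.38688097  0.15707429 -1.80418414] 0.00834662468000832
```

View pics/s2.png

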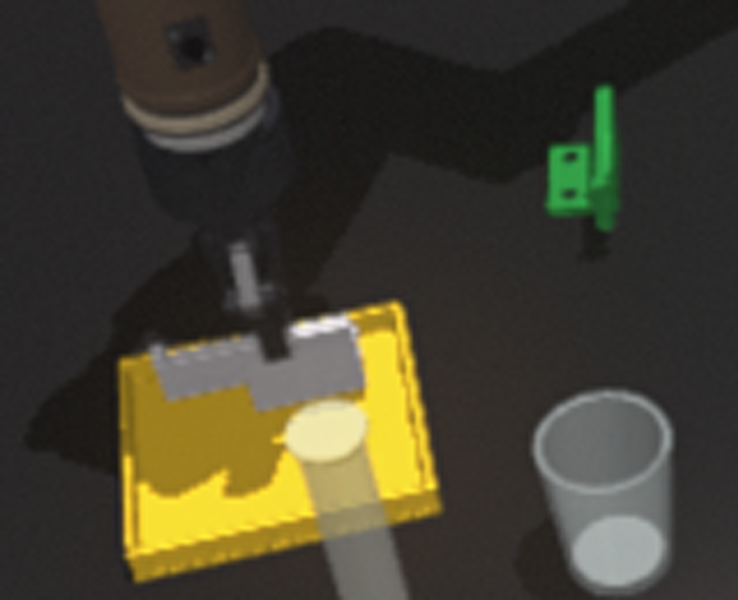

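send_rows --pt "1 0 0 -8 0" --pt "1 0 0 -4 0" --pt "1 0 0 -2 0" --pt "1 0 0 -1 0" --pt "1 0 0 0 0"

```text
clock: 5.2
tool_pos: [0.4787, -0.3332, 0.0256]
ee_rot: [[-0.054, 0.999, 0.0], [0.999, 0.054, -0.0], [-0.0, 0.0, -1.0]]
ft_force: [0.0, 0.5, -2.2]
opening: 0.0084
```

send_rows --pt "1 0 0 -1 0" --pt "1 0 0 -0.5 0" --pt "1 0 0 -0.5 0" --pt "1 0 0 0 0" --pt "1 0 0 0 0"

```text
clock: 5.82
tool_pos: [0.4791, -0.3334, 0.0254]
ee_rot: [[-0.054, 0.999, 0.001], [0.999, 0.054, -0.0], [-0.0, 0.001, -1.0]]
ft_force: [-2.6, 1.3, 8.9]
opening: 0.0085
```

Contact is at 8.9 N, so D stands on the tray floor. I'll open partly, then rise.

send_rows --pt "0.6 0 0 0.5 0" --pt "0.3 0 0 0 0" --pt "0.3 0 0 0 0" --pt "0.3 0 0 20 0" --pt "0.3 0 0 40 0"

```text
clock: 6.45
tool_pos: [0.4771, -0.332, 0.0834]
ee_rot: [[-0.054, 0.999, -0.003], [0.999, 0.054, 0.003], [0.003, -0.003, -1.0]]
ft_force: [-0.2, -0.4, -0.7]
opening: 0.0299
```

send_rows --pt "0.3 0 0 60 0" --pt "-0.5 0 0 60 0" --pt "-1 10 25 20 0.1" --pt "-1 20 50 0 0.1" --pt "-1 20 50 0 0.1"

```text
clock: 7.08
tool_pos: [0.5295, -0.2074, 0.2262]
ee_rot: [[-0.348, 0.937, 0.003], [0.937, 0.348, -0.001], [-0.002, 0.003, -1.0]]
ft_force: [1.3, -0.0, -0.3]
opening: 0.0855
```

send_rows --pt "-1 20 50 0 0.1" --pt "-1 20 50 0 0.1" --pt "-1 20 50 0 0.04" --pt "-1 20 50 0 0" --pt "-1 10 27 0 0"

```text
clock: 7.7
tool_pos: [0.6194, 0.0217, 0.2254]
ee_rot: [[-0.562, 0.827, 0.002], [0.827, 0.562, 0.0], [-0.001, 0.002, -1.0]]
ft_force: [-0.4, 0.2, -0.1]
opening: 0.0858
```

```bash
python3 look.py t3 scene 70 100 380 300
```

```text
7.75 [0.62034955 0.02454434 0.22538068] [2.04411524 1.49182862 0.05082591] 0.08540805241029616
```

View pics/t3.png

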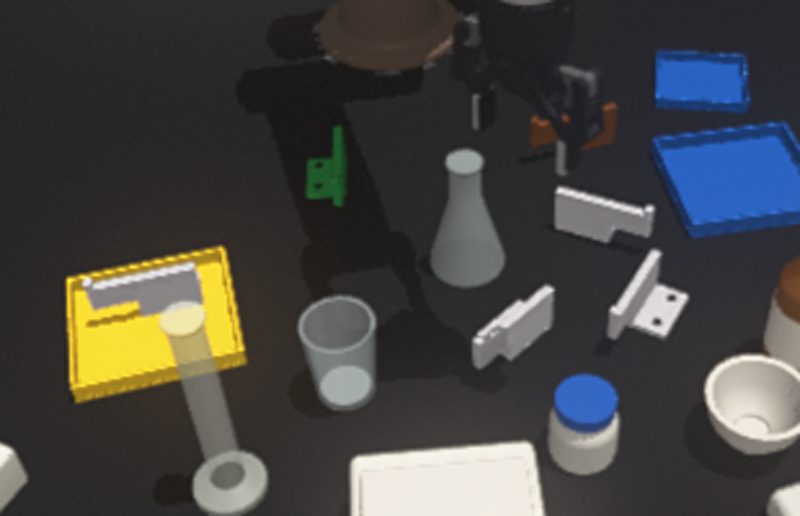

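D now stands upright in the yellow tray at (145,285), and the gripper is above B. I'll descend.

send_rows --pt "-1 0 -3 -55 0" --pt "-1 0 0 -55 0" --pt "-1 0 0 -50 0" --pt "-1 0 0 -30 0" --pt "-1 0 0 -15 0"

```text
clock: 8.38
tool_pos: [0.6174, 0.0157, 0.0176]
ee_rot: [[-0.56, 0.829, -0.002], [0.829, 0.56, -0.0], [0.001, -0.002, -1.0]]
ft_force: [-0.6, 0.8, -0.8]
opening: 0.0853
```

send_rows --pt "0.3 0 0 0 0" --pt "0.6 0 0 0 0" --pt "1 0 0 0 0" --pt "1 0 0 0 0" --pt "1 0 0 0 0"

```text
clock: 9.0
tool_pos: [0.62, 0.0161, 0.0202]
ee_rot: [[-0.56, 0.829, 0.003], [0.829, 0.56, 0.0], [-0.002, 0.002, -1.0]]
ft_force: [-0.3, -0.1, 4.3]
opening: 0.0083
```

```bash
python3 look.py t4 scene 170 130 350 260
```

```text
9.05 [0.61995746 0.0160425  0.0202274 ] [-0.54253507 -0.6520266   5.64071504] 0.008359479255550126
```

View pics/t4.png

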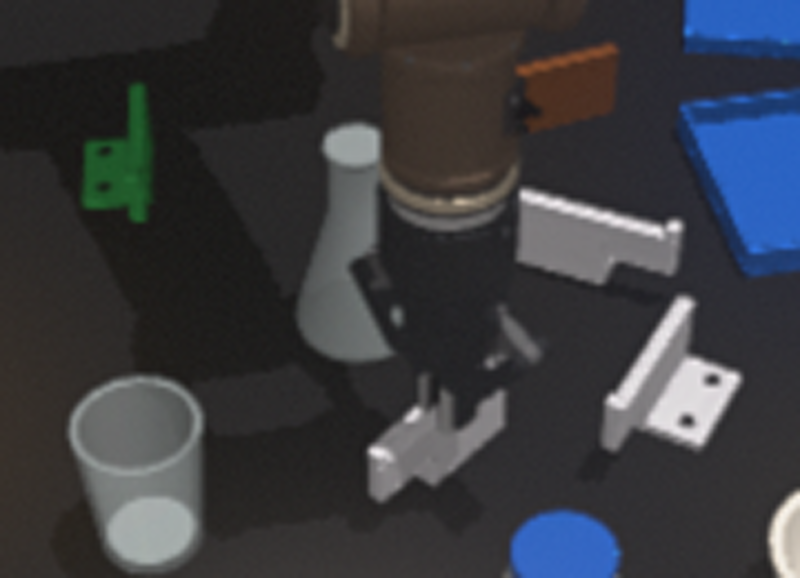

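B is gripped, with pads on its plate at (440,430). Lift and carry it over to the yellow tray.

send_rows --pt "1 0 0 10 0" --pt "1 0 0 40 0" --pt "1 0 0 60 0" --pt "1 0 0 60 0" --pt "1 -5 -20 10 -0.05"

```text
clock: 9.68
tool_pos: [0.6171, -0.0036, 0.2049]
ee_rot: [[-0.518, 0.855, 0.011], [0.856, 0.518, -0.001], [-0.006, 0.009, -1.0]]
ft_force: [0.3, 0.6, -2.5]
opening: 0.0082
```

send_rows --pt "1 -10 -40 0 -0.1" --pt "1 -11 -50 0 -0.1" --pt "1 -11 -55 0 -0.1" --pt "1 -11 -55 0 -0.1" --pt "1 -11 -55 0 -0.09"

```text
clock: 10.3
tool_pos: [0.557, -0.2604, 0.1966]
ee_rot: [[-0.05, 0.999, -0.004], [0.999, 0.05, 0.002], [0.002, -0.004, -1.0]]
ft_force: [0.4, 0.3, -1.8]
opening: 0.0081
```

send_rows --pt "1 -11 -50 0 0" --pt "1 -6 -20 0 0" --pt "1 0 0 0 0" --pt "1 0 0 -50 0" --pt "1 0 0 -50 0"

```text
clock: 10.92
tool_pos: [0.5432, -0.3273, 0.0981]
ee_rot: [[-0.055, 0.998, 0.001], [0.998, 0.055, 0.0], [0.0, 0.001, -1.0]]
ft_force: [0.5, -0.4, -2.6]
opening: 0.0082
```

send_rows --pt "1 0 0 -30 0" --pt "1 0 0 -20 0" --pt "1 0 0 -10 0" --pt "1 0 0 0 0" --pt "1 0 0 0 0"

```text
clock: 11.55
tool_pos: [0.5438, -0.3297, 0.0404]
ee_rot: [[-0.054, 0.999, 0.002], [0.999, 0.054, -0.002], [-0.002, 0.002, -1.0]]
ft_force: [-0.3, 0.4, -1.8]
opening: 0.0079
```

```bash
python3 look.py s5 scene 70 130 230 260;python3 look.py t5 top 300 150 430 250
```

```text
11.6 [ 0.543793   -0.32983543  0.04048117] [-0.17517617 -0.31675778 -1.60240536] 0.008003396144095789
11.65 [ 0.54360941 -0.32985027  0.0403921 ] [-0.17791748  0.39515252 -1.94155168] 0.007893437617268743
```

View pics/s5.png

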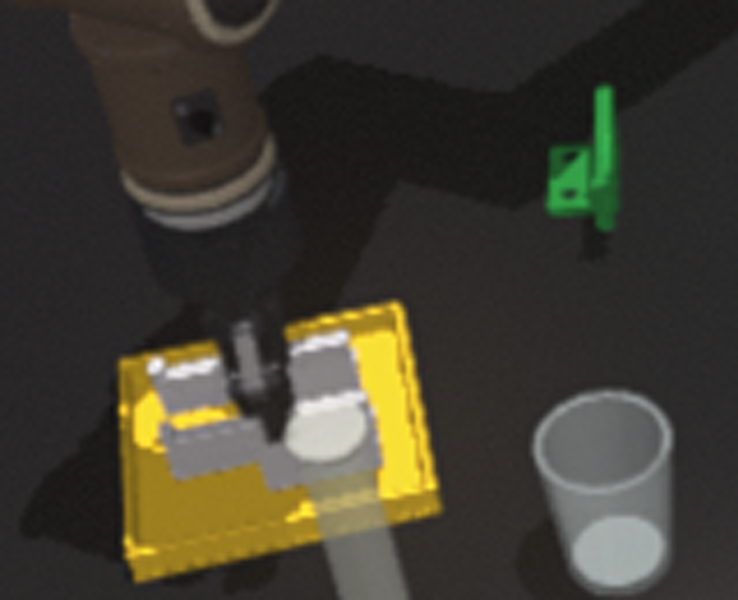

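View pics/t5.png

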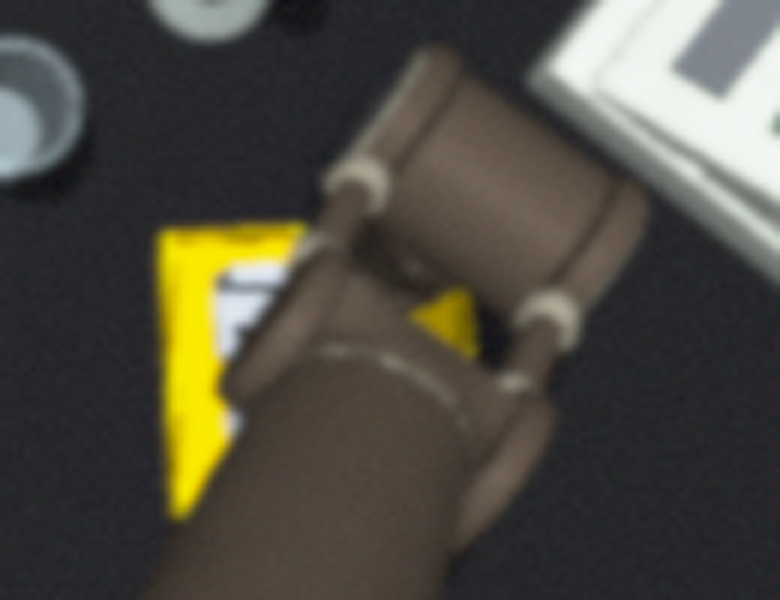

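B hovers clear of D and of the walls (plate at (270,450), D behind it at (250,370)). I'll lower it.

send_rows --pt "1 0 0 -8 0" --pt "1 0 0 -5 0" --pt "1 0 0 -2 0" --pt "1 0 0 -1 0" --pt "1 0 0 0 0"

```text
clock: 12.28
tool_pos: [0.5423, -0.3289, 0.0242]
ee_rot: [[-0.054, 0.999, -0.001], [0.999, 0.054, 0.001], [0.001, -0.001, -1.0]]
ft_force: [-2.7, 2.4, 7.1]
opening: 0.0079
```

send_rows --pt "1 0 0 -0.5 0" --pt "1 0 0 -0.5 0" --pt "1 0 0 -0.5 0" --pt "1 0 0 0 0" --pt "1 0 0 0 0"

```text
clock: 12.9
tool_pos: [0.5425, -0.3289, 0.0242]
ee_rot: [[-0.054, 0.999, -0.001], [0.999, 0.054, 0.001], [0.001, -0.001, -1.0]]
ft_force: [-4.4, 4.9, 13.7]
opening: 0.0084
```

send_rows --pt "0.6 0 0 1 0" --pt "0.3 0 0 0.5 0" --pt "0.3 0 0 0 0" --pt "0.3 0 0 20 0" --pt "0.3 0 0 50 0"

```text
clock: 13.52
tool_pos: [0.5403, -0.3275, 0.0911]
ee_rot: [[-0.054, 0.999, -0.005], [0.999, 0.054, 0.004], [0.004, -0.005, -1.0]]
ft_force: [0.5, 0.7, 0.6]
opening: 0.03
```

send_rows --pt "0.3 0 0 60 0" --pt "-0.5 0 0 60 0" --pt "-1 5 35 10 0.1" --pt "-1 7 55 0 0.1" --pt "-1 7 55 0 0.1"

```text
clock: 14.15
tool_pos: [0.5621, -0.1831, 0.2249]
ee_rot: [[-0.349, 0.937, 0.003], [0.937, 0.349, -0.001], [-0.002, 0.002, -1.0]]
ft_force: [-0.2, 0.1, -0.4]
opening: 0.0853
```

send_rows --pt "-1 7 58 0 0.1" --pt "-1 7 58 0 0.1" --pt "-1 7 58 0 0.1" --pt "-1 7 58 0 0.1" --pt "-1 7 56 0 0.084"

```text
clock: 14.78
tool_pos: [0.5969, 0.106, 0.2245]
ee_rot: [[-0.745, 0.667, 0.002], [0.667, 0.745, 0.0], [-0.002, 0.002, -1.0]]
ft_force: [1.1, 0.0, 0.5]
opening: 0.0853
```

send_rows --pt "-1 6 45 0 0" --pt "-1 0 0 0 0" --pt "-1 0 0 -60 0" --pt "-1 0 0 -50 0" --pt "-1 0 0 -30 0"

```text
clock: 15.4
tool_pos: [0.6007, 0.1474, 0.0806]
ee_rot: [[-0.743, 0.67, -0.004], [0.67, 0.743, -0.001], [0.002, -0.003, -1.0]]
ft_force: [-0.1, 0.7, 0.7]
opening: 0.0853
```

```bash
python3 look.py s6 scene 70 100 370 290
```

```text
15.45 [0.59814745 0.14682523 0.07690697] [-0.43786967  0.22162357 -2.90425695] 0.08551925893439502
```

View pics/s6.png

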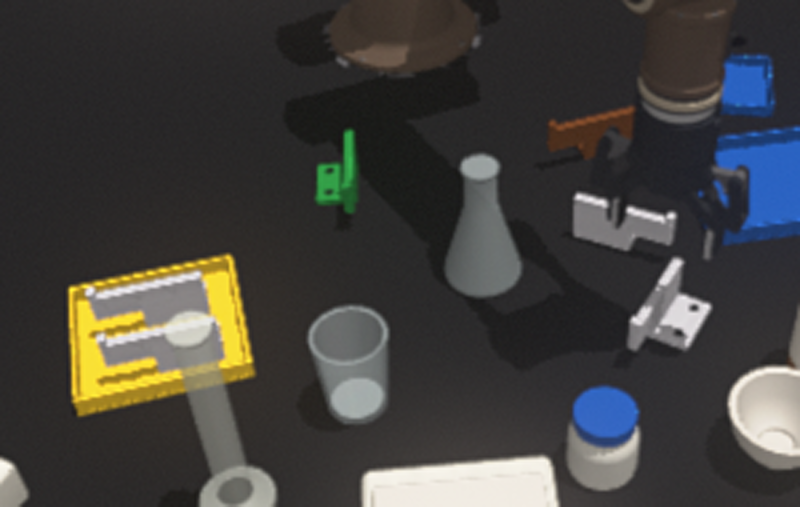

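D and B both stand upright in the yellow tray at (150,290) and (160,340). The gripper is above A. I'll continue down.

send_rows --pt "-1 2 1 -30 0" --pt "-1 0 0 -22 0" --pt "-1 0 0 -12 0" --pt "0.3 0 0 0 0" --pt "0.6 0 0 0 0"

```text
clock: 16.08
tool_pos: [0.6057, 0.1499, 0.0202]
ee_rot: [[-0.743, 0.669, 0.002], [0.669, 0.743, 0.0], [-0.001, 0.002, -1.0]]
ft_force: [0.1, -0.4, 0.7]
opening: 0.0515
```

send_rows --pt "1 0 0 0 0" --pt "1 0 0 0 0" --pt "1 0 0 0 0" --pt "1 0 0 10 0" --pt "1 0 0 30 0"

```text
clock: 16.7
tool_pos: [0.6017, 0.1495, 0.0569]
ee_rot: [[-0.743, 0.669, -0.006], [0.669, 0.743, -0.001], [0.004, -0.005, -1.0]]
ft_force: [0.2, 0.8, -1.6]
opening: 0.0081
```

```bash
python3 look.py s7 scene 200 100 370 220
```

```text
16.75 [0.60612932 0.15035372 0.06261756] [1.17862499 0.47412796 1.11614022] 0.00814795803694319
```

View pics/s7.png

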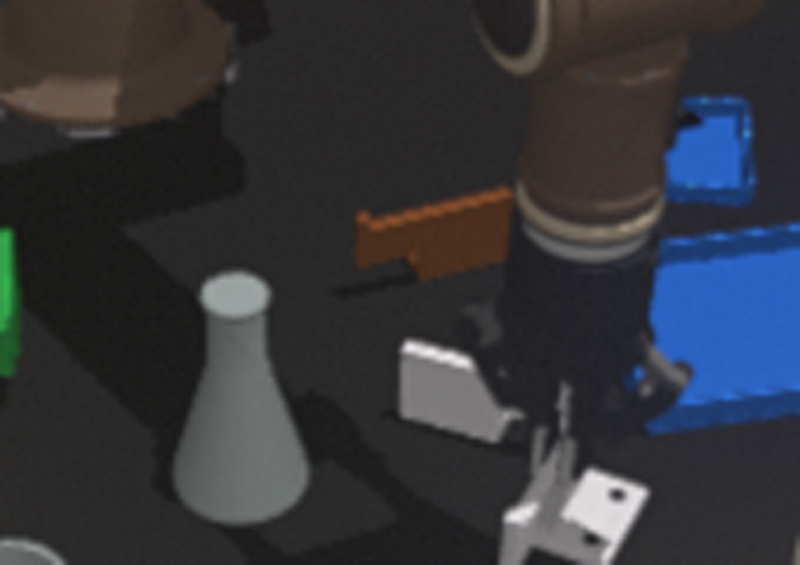

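send_rows --pt "1 0 0 40 0" --pt "1 -10 10 30 0.05" --pt "1 -30 35 0 0.12" --pt "1 -35 42 0 0.12" --pt "1 -35 42 0 0.12"

```text
clock: 17.38
tool_pos: [0.4934, 0.2798, 0.1287]
ee_rot: [[-0.949, 0.314, 0.0], [0.314, 0.949, 0.0], [-0.0, 0.0, -1.0]]
ft_force: [1.0, -0.1, -1.1]
opening: 0.008
```

send_rows --pt "1 -35 40 0 0.12" --pt "1 -25 30 0 0.12" --pt "1 -9 10 0 0.03" --pt "1 0 0 -40 0" --pt "1 0 0 -30 0"

```text
clock: 18.0
tool_pos: [0.4257, 0.3585, 0.0578]
ee_rot: [[-0.999, 0.053, 0.0], [0.053, 0.999, -0.0], [-0.0, -0.0, -1.0]]
ft_force: [-0.5, -0.7, -2.4]
opening: 0.0079
```

send_rows --pt "1 0 0 -20 0" --pt "1 0 0 0 0" --pt "1 0 0 0 0" --pt "1 0 0 0 0" --pt "1 0 0 0 0"

```text
clock: 18.62
tool_pos: [0.4263, 0.3594, 0.0398]
ee_rot: [[-0.999, 0.053, 0.002], [0.053, 0.999, 0.001], [-0.002, 0.001, -1.0]]
ft_force: [0.6, -0.2, -1.1]
opening: 0.008
```

```bash
python3 look.py s8 scene 270 90 420 210
```

```text
18.675 [0.42609828 0.35932874 0.03963737] [ 0.29101958  0.00803718 -1.07499483] 0.008017043639610923
```

View pics/s8.png

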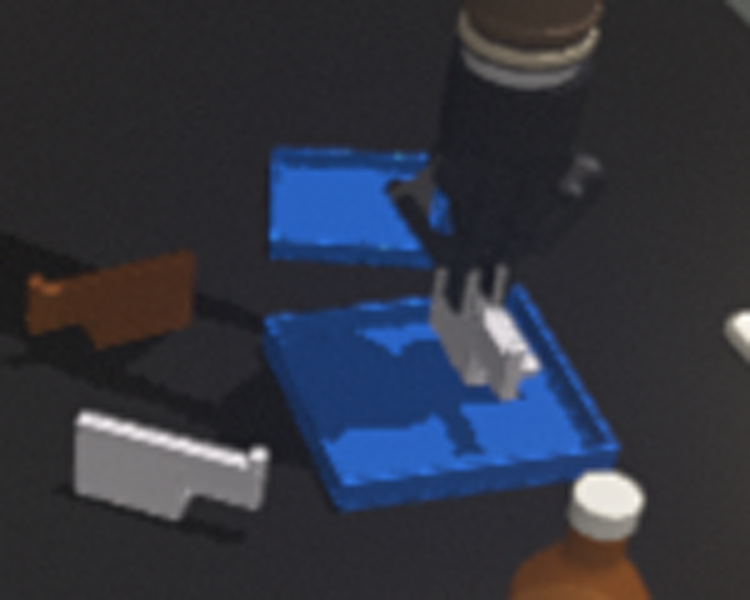

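A hovers inside the blue tray at (480,340), clear of the walls. I'll lower it.

send_rows --pt "1 0 0 -8 0" --pt "1 0 0 -5 0" --pt "1 0 0 -2 0" --pt "1 0 0 -1 0" --pt "1 0 0 0 0"

```text
clock: 19.3
tool_pos: [0.4248, 0.3584, 0.0237]
ee_rot: [[-0.999, 0.053, -0.002], [0.053, 0.999, -0.002], [0.002, -0.002, -1.0]]
ft_force: [-3.8, -3.2, 8.4]
opening: 0.0083
```

send_rows --pt "1 0 0 -0.5 0" --pt "1 0 0 -0.5 0" --pt "1 0 0 0 0" --pt "1 0 0 0 0" --pt "1 0 0 0 0"

```text
clock: 19.92
tool_pos: [0.4249, 0.3584, 0.0237]
ee_rot: [[-0.999, 0.053, -0.002], [0.053, 0.999, -0.002], [0.002, -0.002, -1.0]]
ft_force: [-5.2, -4.4, 14.0]
opening: 0.0084
```

send_rows --pt "0.6 0 0 1 0" --pt "0.3 0 0 0.5 0" --pt "0.3 0 0 0 0" --pt "0.3 0 0 20 0" --pt "0.3 0 0 50 0"

```text
clock: 20.55
tool_pos: [0.423, 0.3571, 0.0908]
ee_rot: [[-0.999, 0.053, -0.006], [0.053, 0.999, -0.004], [0.006, -0.005, -1.0]]
ft_force: [0.1, 0.0, 0.1]
opening: 0.0301
```

send_rows --pt "0.3 0 0 36 0" --pt "0 10 -40 0 0.16" --pt "-1 11 -45 0 0.16" --pt "-1 11 -45 0 0.16" --pt "-1 11 -45 0 0.16"

```text
clock: 21.18
tool_pos: [0.4687, 0.1826, 0.1291]
ee_rot: [[-0.829, -0.559, 0.0], [-0.559, 0.829, 0.0], [-0.0, -0.0, -1.0]]
ft_force: [-0.1, 0.0, 0.0]
opening: 0.0853
```

send_rows --pt "-1 10 -43 0 0.16" --pt "-1 0 0 0 0.16" --pt "-1 0 0 0 0" --pt "-1 0 0 -30 0" --pt "-1 0 0 -15 0"

```text
clock: 21.8
tool_pos: [0.4773, 0.1413, 0.0828]
ee_rot: [[-0.617, -0.787, -0.002], [-0.787, 0.617, -0.0], [0.002, 0.002, -1.0]]
ft_force: [0.6, -0.2, 0.1]
opening: 0.0854
```

```bash
python3 look.py s9 scene 210 90 420 230
```

```text
21.85 [0.47595522 0.14095794 0.08117375] [-0.99133846 -0.3635186  -0.5920556 ] 0.085502324582746
```

View pics/s9.png

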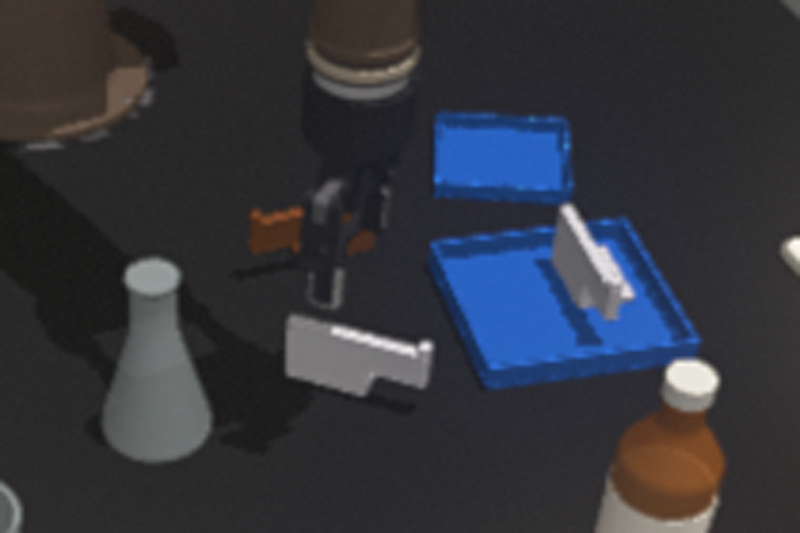

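A stands upright in the blue tray at (590,265). The gripper is above C, so I'll lower and grip.

send_rows --pt "-1 0 0 -30 0" --pt "-1 0 0 -22 0" --pt "-1 0 0 -12 0" --pt "0.3 0 0 0 0" --pt "0.6 0 0 0 0"

```text
clock: 22.48
tool_pos: [0.4794, 0.1413, 0.0211]
ee_rot: [[-0.616, -0.788, 0.002], [-0.788, 0.616, 0.0], [-0.001, -0.001, -1.0]]
ft_force: [-0.6, -0.5, -0.3]
opening: 0.0515
```

send_rows --pt "1 0 0 0 0" --pt "1 0 0 0 0" --pt "1 0 0 0 0" --pt "1 0 0 10 0" --pt "1 0 0 30 0"

```text
clock: 23.1
tool_pos: [0.4761, 0.1403, 0.059]
ee_rot: [[-0.616, -0.788, -0.005], [-0.788, 0.616, -0.001], [0.004, 0.003, -1.0]]
ft_force: [0.0, 0.7, -2.1]
opening: 0.0084
```

```bash
python3 look.py s10 scene 210 90 420 230
```

```text
23.15 [0.48034712 0.14117529 0.06371669] [1.72174596 0.28861959 0.35419845] 0.00866760025610127
```

View pics/s10.png

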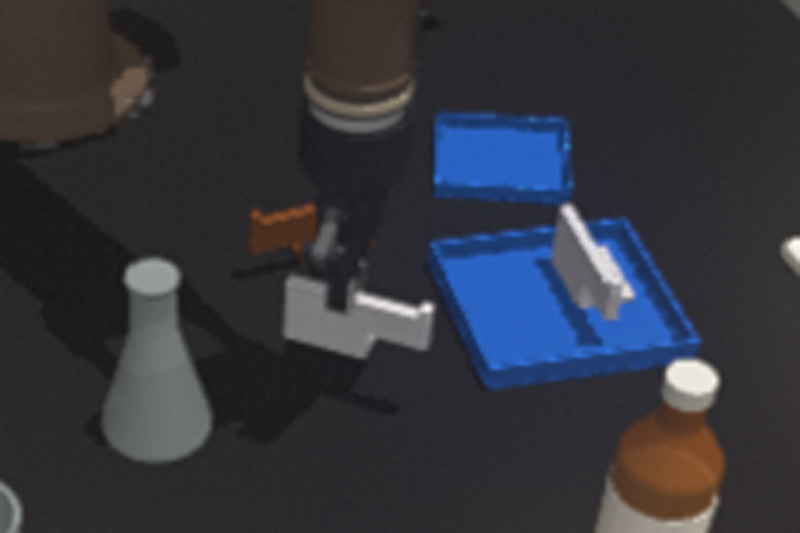

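send_rows --pt "1 0 0 40 0" --pt "1 0 0 30 -0.06" --pt "1 -10 25 0 -0.18" --pt "1 -14 36 0 -0.18" --pt "1 -14 36 0 -0.18"

```text
clock: 23.78
tool_pos: [0.4401, 0.2385, 0.13]
ee_rot: [[-0.955, -0.296, 0.001], [-0.296, 0.955, -0.0], [-0.0, -0.0, -1.0]]
ft_force: [0.1, 0.4, -1.9]
opening: 0.0084
```

send_rows --pt "1 -14 36 0 -0.18" --pt "1 -6 15 0 -0.18" --pt "1 0 0 0 0" --pt "1 0 0 -40 0" --pt "1 0 0 -30 0"

```text
clock: 24.4
tool_pos: [0.4207, 0.2878, 0.0592]
ee_rot: [[-0.999, 0.05, 0.0], [0.05, 0.999, -0.001], [-0.0, -0.001, -1.0]]
ft_force: [0.1, -0.5, -2.7]
opening: 0.0085
```

send_rows --pt "1 0 0 -20 0" --pt "1 0 0 0 0" --pt "1 0 0 0 0" --pt "1 0 0 0 0" --pt "1 0 0 0 0"

```text
clock: 25.02
tool_pos: [0.4214, 0.2893, 0.0413]
ee_rot: [[-0.999, 0.052, 0.002], [0.052, 0.999, 0.001], [-0.002, 0.001, -1.0]]
ft_force: [0.3, -0.3, -2.0]
opening: 0.0082
```

```bash
python3 look.py s11 scene 270 90 420 210
```

```text
25.075 [0.42116433 0.28925844 0.04111036] [-0.26970111 -0.22678218 -2.27175053] 0.008326442748826319
```

View pics/s11.png

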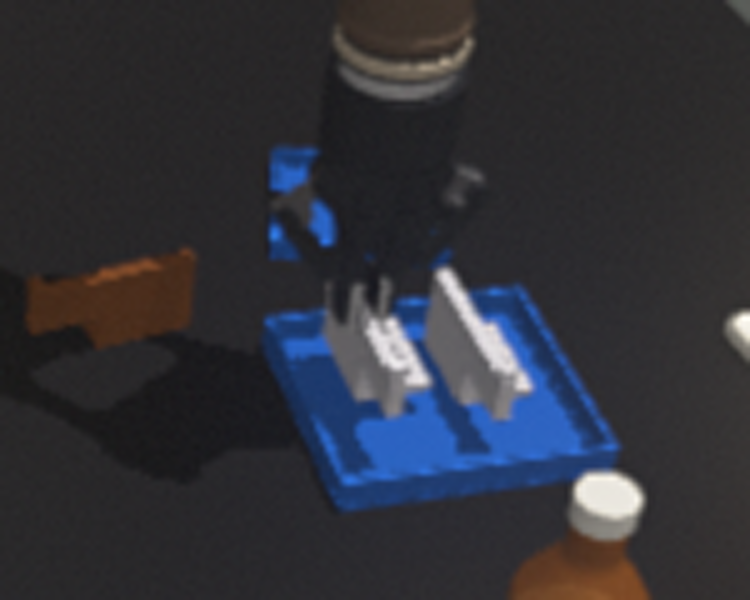

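C hovers parallel to A with a computed gap of 24 mm. I'll lower it.

send_rows --pt "1 0 0 -8 0" --pt "1 0 0 -5 0" --pt "1 0 0 -2 0" --pt "1 0 0 -1 0" --pt "1 0 0 -0.5 0"

```text
clock: 25.7
tool_pos: [0.4199, 0.2889, 0.0251]
ee_rot: [[-0.999, 0.053, -0.002], [0.053, 0.999, -0.001], [0.002, -0.001, -1.0]]
ft_force: [-5.6, -2.3, 12.9]
opening: 0.0085
```

send_rows --pt "1 0 0 -0.5 0" --pt "1 0 0 -0.5 0" --pt "1 0 0 0 0" --pt "1 0 0 0 0" --pt "1 0 0 0 0"

```text
clock: 26.32
tool_pos: [0.4199, 0.289, 0.025]
ee_rot: [[-0.999, 0.053, -0.002], [0.053, 0.999, -0.001], [0.002, -0.001, -1.0]]
ft_force: [-7.1, -3.0, 16.9]
opening: 0.0084
```

send_rows --pt "0.6 0 0 1 0" --pt "0.3 0 0 0.5 0" --pt "0.3 0 0 0 0" --pt "0.3 0 0 20 0" --pt "0.3 0 0 50 0"

```text
clock: 26.95
tool_pos: [0.4179, 0.2874, 0.0921]
ee_rot: [[-0.999, 0.053, -0.006], [0.053, 0.999, -0.004], [0.006, -0.004, -1.0]]
ft_force: [1.5, 0.6, 0.3]
opening: 0.0299
```

send_rows --pt "0.3 0 0 60 0" --pt "0.3 0 0 60 0" --pt "0.3 -10 -50 20 0" --pt "0.3 -15 -55 0 0" --pt "0.3 -15 -55 0 0"

```text
clock: 27.58
tool_pos: [0.3803, 0.1276, 0.2346]
ee_rot: [[-0.999, 0.051, 0.001], [0.051, 0.999, -0.0], [-0.001, -0.0, -1.0]]
ft_force: [0.8, -1.6, 0.8]
opening: 0.0299
```

send_rows --pt "0.3 -15 -55 0 0" --pt "0.3 -10 -50 0 0" --pt "0.3 0 0 0 0" --pt "0.3 0 0 0 0" --pt "0.3 0 0 0 0"

```text
clock: 28.2
tool_pos: [0.3557, 0.025, 0.2342]
ee_rot: [[-0.999, 0.051, -0.0], [0.051, 0.999, 0.0], [0.0, 0.0, -1.0]]
ft_force: [-0.0, 1.0, 0.2]
opening: 0.0302
```

```bash
python3 look.py sF scene 70 90 430 340;python3 look.py tF top 110 110 400 290
python3 - <<'E'
import numpy as np, cv2
from h import *
for cam in ("top","scene"):
    Z=np.load(("tF" if cam=="top" else "sF")+".npz");p,d=Z['p'],Z['d'];W=world(cam,d)
    z0=np.load(cam+"0.npz");W0=world(cam,z0['d'])
    hsv=cv2.cvtColor(p,cv2.COLOR_RGB2HSV);g=(hsv[...,2]>100)&(hsv[...,1]<70)
    for k,c in dict(A=(.425,.359),C=(.420,.289),D=(.479,-.333),B=(.5425,-.329)).items():
        s=g&(np.linalg.norm(W[...,:2]-c,axis=-1)<.075)&(W[...,2]>.045)
        ax=0 if k in"AC" else 1
        s&=abs(W[...,1-ax]-c[1-ax])<.02
        q=W[s];t=q[q[:,2]>.053]
        print(cam,k,len(q),"plate top z",np.round(np.median(t[:,2]),4),"z98",np.round(np.percentile(q[:,2],98),4),"along",np.round(np.percentile(q[:,ax],[1,99]),3),"across",np.round(np.median(q[:,1-ax]),4))
    for nm,x0,x1,y0,y1,h in (("flask",.4,.57,-.06,.06,.145),("beaker",.56,.7,-.22,-.11,.095),("cyl",.55,.8,-.37,-.2,.23),("reagent",.58,.8,.22,.4,.18)):
        r=[]
        for w in (W0,W):
            s=(w[...,0]>x0)&(w[...,0]<x1)&(w[...,1]>y0)&(w[...,1]<y1)&(w[...,2]>h-.02)&(w[...,2]<h+.012)
            r.append(np.median(w[s][:,:2],0) if s.sum() else np.nan)
        print("  ",nm,"moved mm",np.round((r[1]-r[0])*1000,1))
E
```

```text
28.25 [0.35571789 0.02505943 0.2341661 ] [ 0.29726431  0.73708536 -0.11608864] 0.02979363179742275
28.3 [0.35569429 0.02504197 0.23416517] [-0.25596403  0.75468534 -0.20801692] 0.029873502568714478
top A 132 plate top z 0.059 z98 0.0676 along [0.379 0.485] across 0.3541
top C 127 plate top z 0.059 z98 0.0705 along [0.377 0.481] across 0.2851
top D 110 plate top z 0.0601 z98 0.0686 along [-0.4   -0.294] across 0.4739
top B 113 plate top z 0.0601 z98 0.0708 along [-0.388 -0.283] across 0.5392
   flask moved mm [0.3 0. ]
   beaker moved mm [ 1.1 -0.6]
   cyl moved mm [-0.2  0.3]
   reagent moved mm [-0.4 -0.4]
scene A 109 plate top z 0.0563 z98 0.0649 along [0.384 0.494] across 0.355
scene C 108 plate top z 0.057 z98 0.0642 along [0.381 0.49 ] across 0.2864
scene D 248 plate top z 0.0569 z98 0.0626 along [-0.399 -0.293] across 0.4826
scene B 153 plate top z 0.0569 z98 0.065 along [-0.388 -0.281] across 0.5497
   flask moved mm [-0.1 -0.3]
   beaker moved mm [-1.2 -0.2]
   cyl moved mm [-0.6 -0.2]
   reagent moved mm [-0.6  0.4]
```

View pics/sF.png

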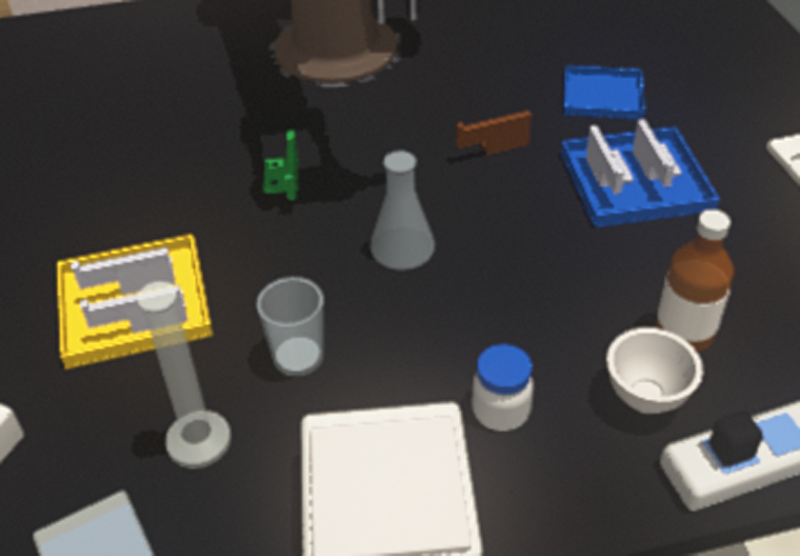

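View pics/tF.png

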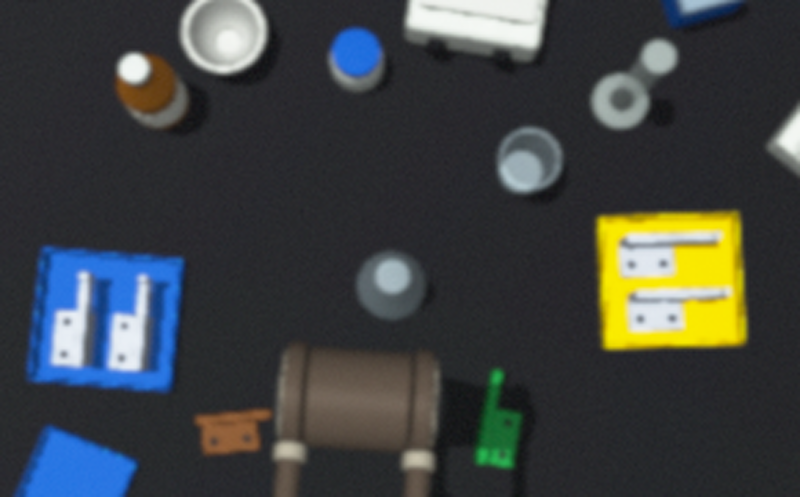

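All four brackets stand clear of the walls: two left-hand ones in the larger blue tray at (70,320) and (130,320), and two right-hand ones in the yellow tray at (670,255) and (680,305). Plate tops are at about 59 mm, as expected on the 4 mm tray floor, and the glassware hasn't moved. The arm is clear, so I'm handing in.

```bash
python3 -c "
from rig import job
print(job.job_done())"
```

```text
the job is handed in; nothing more can be done
None
```

I sorted all four brackets and handed the job in at about 28.3 s of the allowed 72 s. The two left-hand ones are in the larger blue tray and the two right-hand ones are in the yellow tray. I lowered each until the wrist felt the tray floor (about 9–17 N), then let go.

**Final checks:** Both cameras show the brackets upright, clear of the walls and of each other, with the arm touching nothing. The flask, beaker, cylinder and brown bottle measured within about 1.5 mm of where they started. I only checked the jar and mortar by eye, and they look unmoved.

**Disagreement between cameras:** Plate-top height reads 59–60 mm from the top camera and 56–57 mm from the scene camera, against an expected 59 mm. The two also differ by up to 10 mm in x. I put both down to calibration error and to side faces seen at an angle. The wrist contact readings agree with the feet resting on the tray floors.

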